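Load the UV viewing dish and index the lamp over it

TASK

Pour all five glass beads from the blue cup into the white dish, then stand the empty cup upright on the bench and let go of it. Then pull up the red plunger knob of the UV lamp, slide the lamp along its rail to the next hole, the one that puts it over the dish, and let the pin down fully home in that hole. Finish while still holding the knob firmly with the pin engaged, and leave the dish, the round tin and the amber jar where they stand.

Things in the scene. Friction and masses are not known exactly. Their poses are not given: they have to be found in the camera images.
- cup: blue plastic measuring cup, open at the top, 55 mm high, outer radius 31 mm at the foot and 47 mm at the rim (flared), wall 3 mm, inner floor 4 mm up, about 0.1 kg. Origin at the centre of its underside, z up out of the mouth; its handle points along -x. It stands in front of the rail far to the left or right, handle roughly towards the robot
- cup_handle (a point): good place to pinch the cup's handle: 70 mm from the cup's axis, 42 mm above its underside. The handle is a flat upright blue tab, 10 mm thick along the cup's y, reaching from its wall to 92 mm from the axis and from 19 to 65 mm above the underside
- bead0_center (a point): centre of one of the five green glass beads, balls 20 mm across, 11 g, which start in the cup in one layer and roll out once the cup is tipped to about level or beyond
- bead1_center (a point): centre of one of the five green glass beads, balls 20 mm across, 11 g, which start in the cup
- bead2_center (a point): centre of one of the five green glass beads, balls 20 mm across, 11 g, which start in the cup
- bead3_center (a point): centre of one of the five green glass beads, balls 20 mm across, 11 g, which start in the cup
- bead4_center (a point): centre of one of the five green glass beads, balls 20 mm across, 11 g, which start in the cup
- dish: white round ceramic dish, open at the top, 30 mm high, outer radius 42 mm at the foot and 50 mm at the rim, wall 3.5 mm, inner floor 5 mm up, 0.3 kg, loose. Origin at the centre of its underside. It stands in front of the rail (towards the robot), under the place of the lamp at one of the two neighbouring holes
- rail: fixed lamp rail: aluminium bar 24 mm wide, 450 mm long along this body's y, top 150 and underside 120 mm above the bench, on two dark steel feet 235 mm from its middle (up to 162 mm high). Origin on the bench under the bar's middle; -x faces the robot. Five pin holes in its top, 11 mm wide, at y = -200, -100, 0, +100 and +200 mm
- carriage (a joint): position (m) of the blue sleeve with lamp and plunger along the rail's y: 0 at the middle hole, where it starts pinned, +0.1 and -0.1 at the next holes. Slides with about 2 N of friction, only with the pin out. The sleeve is 44 mm wide, 60 mm long, its top 155 mm above the bench, with a steel collar of radius 10 mm up to 167 mm
- plunger (a joint): how far the plunger is pulled up (m): 0 with the pin fully home, 9 mm deep in its hole; 0.016 at the upper stop. A spring pushes it down with about 5 N at 0 and 9 N at the top. The pin (8 mm thick, round end) is clear of the bar above 0.009; between holes it rests on the bar at 0.009
- knob: red round plunger knob on top of the sleeve, 26 mm across, 24 mm high, axis upright; origin at its centre, 184 mm above the bench when the pin is home. It rises with the plunger and moves with the sleeve
- lamp_window (a point): centre of the underside of the UV lamp with its two violet tubes, 101 mm above the bench, 130 mm from the bar's middle line towards the robot. The black lamp housing is 130 mm long (across the rail), 50 mm wide, its top 143 mm above the bench; it is carried by the sleeve
- tin: closed round steel tin with a dark grey lid, 88 mm across, 26 mm high, standing in front of the rail on the other side of the lamp from the dish; a bystander. Origin at the centre of its underside
- jar: amber jar with a white cap, 64 mm across, 85 mm high; a bystander. Origin at the centre of its underside
Things that resemble listed ones, but are neither listed nor needed, are in the scene too. Several things have the shape of the cup; the one meant has the colours described above.

How it is judged:
On the way, in this order (a step that is already met when the one before it is completed fails the run):
1. all five beads lie in the dish (horizontal distance between each of bead0_center, bead1_center, bead2_center, bead3_center, bead4_center and dish below 0.045 m and z of bead0_center in the frame of dish between 0 and 0.042 m and z of bead1_center in the frame of dish between 0 and 0.042 m and z of bead2_center in the frame of dish between 0 and 0.042 m and z of bead3_center in the frame of dish between 0 and 0.042 m and z of bead4_center in the frame of dish between 0 and 0.042 m), for 0.2 s.
2. the cup stands upright on the bench, let go (angle between cup's own z axis and vertical below 0.1 rad and height (world z) of cup below 0.006 m and contact force between the fingers and cup below 0.1 N), for 0.2 s.
3. the plunger is pulled up until its pin is clear of the bar (value of joint plunger above 0.0098 m), for 0.1 s.
At the end, for the whole second after the job is handed in: All beads in the dish, cup upright (0.1 rad) on the bench and let go, lamp sleeve at rest within 5 mm of the neighbouring hole with its window within 40 mm of the dish's axis in plan, plunger within 3 mm of fully home, fingers still holding or pressing the knob with over 3 N (all of step 1 and all of step 2 and angle between dish's own z axis and vertical below 0.1 rad and value of joint plunger below 0.003 m and (value of joint carriage between 0.095 and 0.105 m or value of joint carriage between -0.105 and -0.095 m) and velocity of joint carriage between -0.02 and 0.02 m/s and horizontal distance between lamp_window and dish below 0.04 m and contact force between the fingers and knob above 3 N); the arm keeps its last pose, push and grip.
It fails at once if the dish is pushed more than 30 mm (distance of dish from where it was at the start of the episode above 0.03 m).
It fails at once if the tin is pushed more than 30 mm or tipped (distance of tin from where it was at the start of the episode above 0.03 m or angle between tin's own z axis and vertical above 0.35 rad).
It fails at once if the jar is pushed more than 30 mm or tipped (distance of jar from where it was at the start of the episode above 0.03 m or angle between jar's own z axis and vertical above 0.35 rad).
It also fails if it takes over 72 s, if anything falls off the work surface, if the arm or the gripper's body presses on something with over 40 N, if the wrist force passes 120 N, or if a joint passes its speed limit or range.

ROBOT

A 7-joint arm with a two-finger parallel gripper is mounted at the origin on the work surface. World frame = base frame: x ahead of the robot, y to its left, z up, the work surface at z = 0. Lengths are in m, angles in rad, forces in N, time in s.
With the tool pointing down it reaches from about 0.425 to 1.025 m from the base axis. Payload 9.4 kg.
Tool frame: the origin (TCP) lies on the centre line of the jaws, within the pads' length; the fingertips stand 11 mm ahead of it and the grasp point (between the pads) lies 8 mm behind it; z points along the fingers, y is the line along which they close (so a half turn about z gives the same grasp; the last joint's range is limited). The gripper opens to 85 mm and grips with 20 to 120 N. Pads are 22 mm wide; open, the fingers measure 114 mm over their backs; the gripper's body (76 mm by 85 mm) begins 54 mm behind the grasp point. The pads swing forward as they close: fully open they stand 13 mm farther back than shut.
Start: joints at [1.151, 0.599, -0.003, 1.599, 0.002, 0.943, -0.08], TCP at [0.244, -0.683, 0.242] pointing down, gripper open.
Joint ranges: [-2.57, 2.57], [-0.35, 1.97], [-1.29, 1.29], [0.11, 2.56], [-1.05, 4.19], [0.11, 1.86], [-2.63, 2.63]. Speed limits (rad/s): [2.22, 2.22, 3.01, 3.01, 3.14, 3.14, 3.14].

INTERFACE

Orientations are given as a unit quaternion [w, x, y, z].
In Python, from station import move_ptp, move_straight, set_joints, ungrasp, close_gripper, dwell, solve_ik, get_image, calibration, Unreachable, job_done, current_time, current_joints, current_dq, current_joint_torque, current_tcp_pos, current_tcp_rot, current_contact_force, current_ft_torque, current_grip_width, current_finger_force gives the robot as it stands. Calls block until the motion is done:
- move_ptp(position, orientation): joint-space move of the TCP to a pose.
- move_straight(position, ori=None, feed=0.15, max_force=None): straight line of the TCP; ori=None keeps the orientation; feed is the mean speed in m/s. With max_force (N) it stops when the force on the tool has changed by that much, and returns True; else False.
- set_joints(angles): joint-space move.
- ungrasp() and close_gripper(f_grip=None): open the fingers fully, or close them until they stop; f_grip is the grip in N (None keeps the last).
- dwell(seconds).
- solve_ik(position, orientation): joint angles nearest the present ones, or None.
- get_image(name): name is "side" or "top"; returns the picture (400x640x3 uint8, red, green, blue); there is no depth.
- calibration(name): a dict with "fx", "fy", "cx", "cy" (pixels), "cam_to_world" (4x4, takes a point from camera to world coordinates). Camera axes: x right, y up, looking along -z (the intrinsics and any distortion apply to the point x, -y, -z); pixel columns grow to the right and rows downward; lengths in m; the calibration is good to about 2 mm. A picture is of the moment at which its call begins. calibration takes no time and is no camera call.
A pose or a line that the arm cannot do raises Unreachable and nothing moves.
- job_done(): hands the job in; it is judged then, once.
Readings, each from a call of its own:
- current_time(): time.
- current_joints(): joint angles.
- current_dq(): joint speeds.
- current_joint_torque(): joint torques, N m.
- current_tcp_pos(): TCP position.
- current_tcp_rot(): TCP orientation.
- current_contact_force(): force on the tool from outside, world axes, zero at the start.
- current_ft_torque(): the same for the moment, N m.
- current_grip_width(): finger opening in m.
- current_finger_force(): force on a finger pad.
Only numpy, scipy, OpenCV 4.12 (cv2) and the standard library are available. Lean on these libraries where they do the work, as an engineer would, in place of code of your own. Each camera call takes 0.05 s, during which the arm holds its last target. There are 200 camera calls.

## Working session

There is one attempt and no reset: what is moved stays moved. The work goes in short steps, each a Python script; the robot and the scene stay as the last script left them, time stands still between calls to the robot, and variables do not carry over. Pictures are saved under pics/ and viewed, at most 13 in all, crops included, and the job is handed in when it is done.

```bash
mkdir -p pics; ls
python3 - <<'E'
from station import *
import cv2
for n in("top","side"):
    cv2.imwrite(f"pics/{n}0.png",cv2.cvtColor(get_image(n),cv2.COLOR_RGB2BGR)); print(n,calibration(n))
print(current_time(),current_tcp_rot(),current_grip_width())
E
```

```text
pics
top {'fx': 401.11897627759964, 'fy': 401.11897627759964, 'cx': 322.28148084128907, 'cy': 197.4523425200286, 'cam_to_world': array([[ 1.07923366e-02,  9.89962670e-01, -1.40916419e-01,
         3.96628793e-01],
       [-9.99941761e-01,  1.06875252e-02, -1.50058454e-03,
        -1.14077430e-02],
       [ 2.05251129e-05,  1.40924407e-01,  9.90020359e-01,
         1.33984577e+00],
       [ 0.00000000e+00,  0.00000000e+00,  0.00000000e+00,
         1.00000000e+00]])}
side {'fx': 465.45244183061055, 'fy': 465.45244183061055, 'cx': 318.1469631919402, 'cy': 198.04619067336685, 'cam_to_world': array([[-0.99892287,  0.01513879, -0.04386237,  0.49470291],
       [-0.04179462, -0.70418209,  0.70878825,  0.80942658],
       [-0.0201569 ,  0.70985801,  0.70405632,  0.90545975],
       [ 0.        ,  0.        ,  0.        ,  1.        ]])}
0.1 [-6.70490163e-04  9.85342215e-01  1.70587925e-01 -1.73689880e-04] 0.08536597546848403
```

View pics/top0.png

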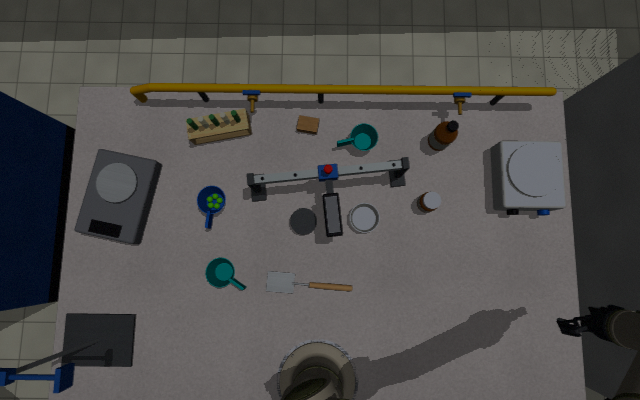

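View pics/side0.png

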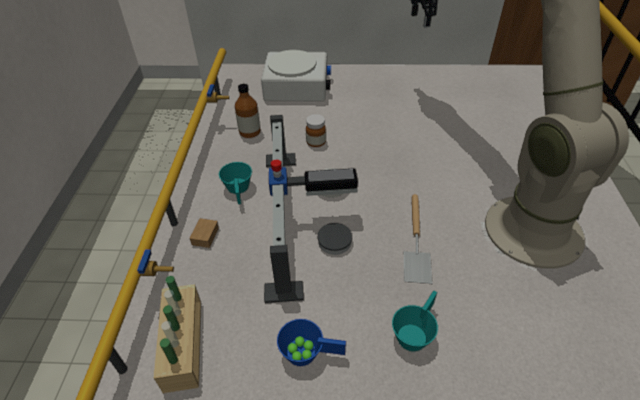

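Top view: blue cup with beads is at ~(211,200) with its handle towards (209,222). The dish is at (364,219), tin at (303,221), jar at (429,202) and knob at (327,169). The lamp has to go right, towards -y. In the side view the cup is at (300,343) and the knob at (276,166). I'll enlarge both.

Run:
```python
import cv2
a=cv2.imread("pics/top0.png");
cv2.imwrite("pics/c1.png",cv2.resize(a[130:250,190:450],None,fx=3,fy=3,interpolation=cv2.INTER_CUBIC))
b=cv2.imread("pics/side0.png")
cv2.imwrite("pics/c2.png",cv2.resize(b[110:370,220:380],None,fx=2.3,fy=2.3,interpolation=cv2.INTER_CUBIC))
```

```text
(no output)
```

View pics/c1.png

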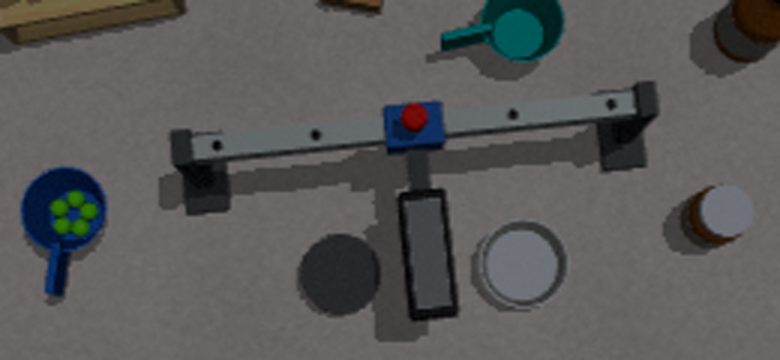

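View pics/c2.png

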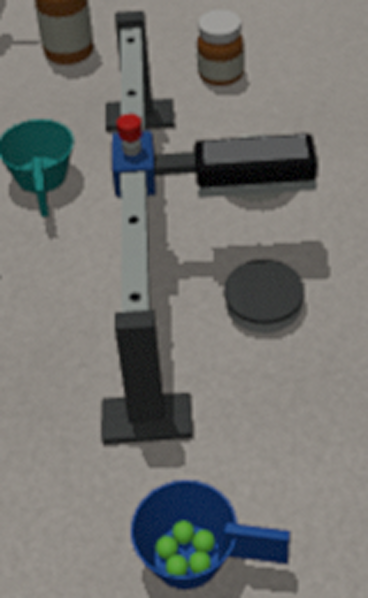

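```bash
cat > h.py <<'E'
from station import *
import numpy as np, cv2
from scipy.spatial.transform import Rotation as R
def ray(n,u,v,z):
    c=calibration(n);T=c["cam_to_world"]
    d=T[:3,:3]@np.array([(u-c["cx"])/c["fx"],-(v-c["cy"])/c["fy"],-1]);o=T[:3,3]
    return o+d*(z-o[2])/d[2]
t=lambda u,v,z: ray("top",190-.33+u/3,130-.33+v/3,z)
s=lambda u,v,z: ray("side",220-.3+u/2.3,110-.3+v/2.3,z)
def q(m): x=R.from_matrix(m).as_quat(); return [float(x[3]),*map(float,x[:3])]
E
python3 - <<'E'
from h import *
np.set_printoptions(precision=4,suppress=True)
print("holes top");[print(t(u,v,.15)) for u,v in((217,145),(316,135),(513,114),(611,104))]
print("holes side");[print(s(u,v,.15)) for u,v in((135,297),(134,219),(132,94),(130,41))]
print("knob",t(414,118,.196),s(130,121,.196))
print("cup rim",t(64,210,.055),s(184,534,.055)); print("handle end",t(54,292,.065),t(67,244,.065),s(289,536,.065),s(230,529,.065))
print("beads",np.mean([t(u,v,.014) for u,v in((75,199),(59,213),(89,211),(62,225),(81,227))],0),np.mean([s(u,v,.014) for u,v in((183,531),(167,547),(204,541),(177,565),(200,562))],0))
print("dish",t(522,264,.03)," tin",t(340,274,.026),s(264,290,.026)," jar",t(727,210,.085),s(220,25,.085))
print("lamp",[t(u,v,.143)[:2] for u,v in((400,192),(443,189),(458,314),(413,319))])
E
```

```text
holes top
[0.6233 0.1729 0.15  ]
[0.6346 0.0735 0.15  ]
[ 0.6583 -0.1249  0.15  ]
[ 0.6697 -0.2239  0.15  ]
holes side
[0.621  0.1735 0.15  ]
[0.6324 0.0731 0.15  ]
[ 0.6548 -0.1224  0.15  ]
[ 0.6676 -0.2217  0.15  ]
knob [ 0.6432 -0.0244  0.196 ] [ 0.6426 -0.022   0.196 ]
cup rim [0.5684 0.3502 0.055 ] [0.5673 0.3582 0.055 ]
handle end [0.4793 0.3536 0.065 ] [0.5306 0.3424 0.065 ] [0.4772 0.3625 0.065 ] [0.5275 0.3576 0.065 ]
beads [0.5684 0.3512 0.014 ] [0.5678 0.3509 0.014 ]
dish [ 0.5177 -0.1457  0.03  ]  tin [0.5049 0.053  0.026 ] [0.5034 0.0559 0.026 ]  jar [ 0.5719 -0.356   0.085 ] [ 0.5681 -0.3472  0.085 ]
lamp [array([ 0.5785, -0.0116]), array([ 0.5821, -0.0549]), array([ 0.4568, -0.0704]), array([ 0.4514, -0.0259])]
```

```bash
cat >> h.py <<'E'
# cup frame: handle along -x.  grasp: fingers close along cup y, tool z=(cos p,0,-sin p) in cup frame
def cupR(yaw,th): return R.from_euler("ZY",[yaw,th]).as_matrix()
def tool(o,Rc,p,flip=1,g=np.array([-.070,0,.042])):
    z=np.array([np.cos(p),0,-np.sin(p)]);y=np.array([0,flip,0.]);x=np.cross(y,z)
    return o+Rc@(g+.008*z), q(Rc@np.c_[x,y,z])
LIP=np.array([.047,0,.055])
E
python3 - <<'E'
from h import *
a=cv2.imread("pics/top0.png")[180:235,190:235];b=cv2.imread("pics/side0.png")[315:375,270:355]
cv2.imwrite("pics/c3.png",np.hstack([cv2.resize(a,(450,550),interpolation=cv2.INTER_CUBIC)[:480],cv2.resize(b,(340*2-340,240),interpolation=cv2.INTER_CUBIC).repeat(2,0)]))
print("teal",ray("top",221,268,.055))
dish=np.array([.5177,-.1457,0]); cup=np.array([.568,.3515,0]); d2=np.deg2rad
for p in (30,40,50,60):
  for f in(1,-1):
    g=[solve_ik(*tool(cup+[0,0,h],cupR(-.06,0),d2(p),f)) for h in(0,.2)]
    r=[]
    for yaw in(-60,-40,-15,0,20):
      ok=""
      for th in(0,60,75,90,100,110,120):
        Rc=cupR(d2(yaw),d2(th)); L=dish+Rc@[0,0,0]-.02*np.array([np.cos(d2(yaw)),np.sin(d2(yaw)),0])+[0,0,.045 if th>60 else .12]
        ok+="01"[solve_ik(*tool(L-Rc@LIP,Rc,d2(p),f)) is not None]
      r.append((yaw,ok))
    print(p,f,[x is not None for x in g],r)
E
```

```text
teal [0.35115018 0.30777898 0.055     ]
30 1 [True, True] [(-60, '1111111'), (-40, '0111111'), (-15, '0111111'), (0, '0111111'), (20, '0111111')]
30 -1 [True, True] [(-60, '1111111'), (-40, '0111111'), (-15, '0111111'), (0, '0111111'), (20, '0111111')]
40 1 [True, True] [(-60, '1111111'), (-40, '0111111'), (-15, '0111110'), (0, '0111110'), (20, '0111111')]
40 -1 [True, True] [(-60, '1111111'), (-40, '0111111'), (-15, '0111110'), (0, '0111110'), (20, '0111111')]
50 1 [True, True] [(-60, '1111111'), (-40, '0111110'), (-15, '0111100'), (0, '0111110'), (20, '0111111')]
50 -1 [True, True] [(-60, '1111111'), (-40, '0111110'), (-15, '0111100'), (0, '0111110'), (20, '0111111')]
60 1 [True, True] [(-60, '1111111'), (-40, '0111100'), (-15, '0111100'), (0, '0111100'), (20, '0111110')]
60 -1 [True, True] [(-60, '1111111'), (-40, '0111100'), (-15, '0111100'), (0, '0111100'), (20, '0111110')]
```

View pics/c3.png

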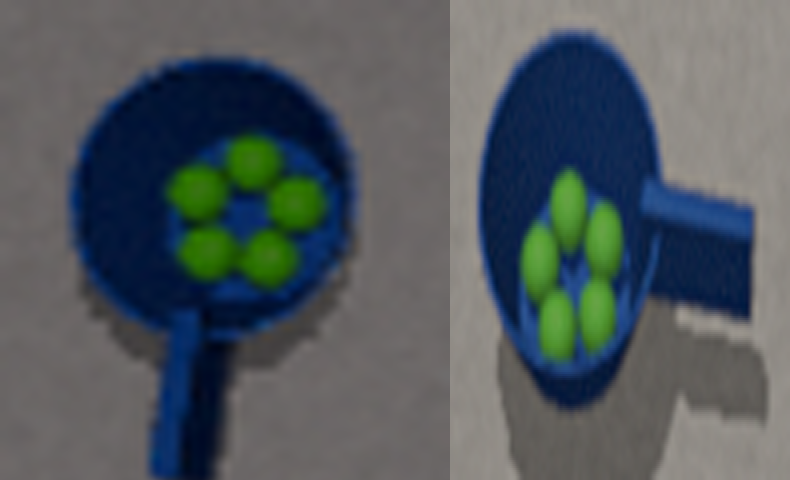

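Run:
```python
from h import *
np.set_printoptions(precision=4,suppress=True)
c=ray("top",210.95,199.35,.055);print(c)
for n,a,b in(("top",(208.25,211.05),(205.95,226.8)),("side",(319.6,339),(345.1,342.4))):
    A=ray(n,*a,.065);B=ray(n,*b,.065);print(n,A,B,np.arctan2(*(A-B)[[1,0]]),np.linalg.norm(B[:2]-[.568,.3512]))
print(current_time())
```

```text
[0.5694 0.3504 0.055 ]
top [0.5303 0.3543 0.065 ] [0.4799 0.3591 0.065 ] -0.09403074303807991 0.08843262638000393
side [0.5278 0.3562 0.065 ] [0.4777 0.3618 0.065 ] -0.11291008475777092 0.0908849103252044
0.1
```

```bash
cat >> h.py <<'E'
d2=np.deg2rad; P=d2(35); CUP=np.array([.5685,.351,0]); CY=-.105; DISH=np.array([.5177,-.1457,0]); F=1
def lipose(th,yaw,h,back=.02):
    Rc=cupR(yaw,d2(th)); L=DISH-back*np.array([np.cos(yaw),np.sin(yaw),0])+[0,0,h]
    return tool(L-Rc@LIP,Rc,P,F)
def back(pos,ori,d): # retreat along tool z
    return pos-d*R.from_quat([*ori[1:],ori[0]]).as_matrix()[:,2]
E
python3 - <<'E'
import h
from h import *
np.set_printoptions(precision=2,suppress=True)
for f in(1,-1):
    h.F=f
    g=tool(CUP,cupR(CY,0),P,f)
    print(f,solve_ik(back(*g,.1),g[1]),solve_ik(*g))
    for th,z in((40,.2),(60,.07),(80,.045),(100,.045),(115,.045)):
        print(th,solve_ik(*h.lipose(th,d2(-20),z)))
E
```

```text
1 [-0.7   1.03 -0.92  2.4   1.71  1.71 -1.5 ] [-0.62  1.08 -0.74  2.32  1.93  1.6  -1.43]
40 [ 0.67  0.18 -0.69  2.37  0.5   0.43  0.79]
60 [ 0.62  0.51 -0.66  2.21  0.47  0.65  0.84]
80 [ 0.66  0.72 -0.72  1.93  0.33  1.09  0.97]
100 [ 0.63  0.93 -0.74  1.64  0.26  1.52  1.01]
115 [ 0.6   1.09 -0.74  1.44  0.2   1.81  0.99]
-1 [-0.7   1.03 -0.92  2.4   1.71  1.71  1.65] [-0.62  1.08 -0.74  2.32  1.93  1.6   1.71]
40 [ 0.21  0.13 -0.17  2.4   0.27  0.37 -2.11]
60 [ 0.06  0.44  0.11  2.25 -0.12  0.54 -1.64]
80 [ 0.09  0.62  0.15  1.97 -0.16  1.   -1.57]
100 [ 0.09  0.82  0.22  1.68 -0.19  1.45 -1.51]
115 [ 0.09  0.99  0.26  1.48 -0.21  1.76 -1.48]
```

Run:
```python
from h import *
np.set_printoptions(precision=3,suppress=True)
g=tool(CUP,cupR(CY,0),P,F)
move_ptp([.48,0.05,.42],q(np.c_[[-1,0,0],[0,1,0],[0,0,-1]]))
pre=back(*g,.09)
move_ptp(pre+[0,0,.12],g[1]); print(current_time(),current_joints())
move_straight(pre,None,.2)
print(move_straight(g[0],None,.08,max_force=8),current_contact_force())
close_gripper(60); print(current_time(),current_grip_width(),current_finger_force(),current_tcp_pos()-g[0])
move_straight(g[0]+[0,0,.05],None,.1)
print(current_grip_width(),current_contact_force(),current_joints(),current_time())
cv2.imwrite("pics/g.png",np.hstack([cv2.resize(get_image(n)[y:y+150,x:x+170,::-1],None,fx=2.3,fy=2.3) for n,x,y in(("side",230,240),("top",150,130))]))
```

```text
4.8833 [-0.707  0.704 -0.842  2.362  1.583  1.456 -1.28 ]
False [-0.273 -0.023  0.445]
7.5833 0.009249084230083858 59.38660740852356 [ 0. -0.  0.]
0.009193510778405824 [ 0.679  0.    -2.769] [-0.653  0.95  -0.694  2.333  1.868  1.483 -1.398] 8.2333
```

View pics/g.png

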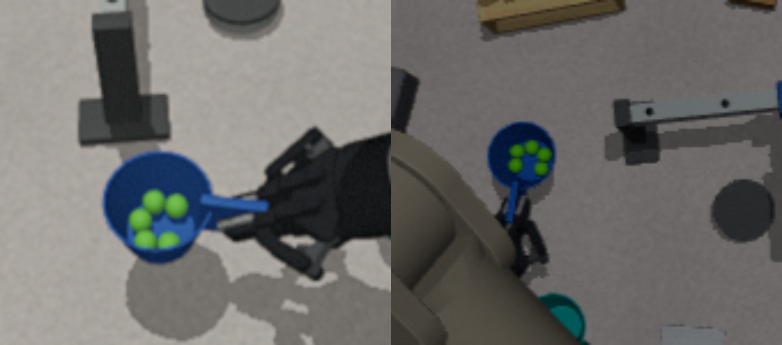

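The grasp is good: the cup hangs level with all five beads inside. Next, transport and pour.

Run:
```python
from h import *
np.set_printoptions(precision=3,suppress=True)
g=tool(CUP,cupR(CY,0),P,F); Y=d2(-20)
move_straight(g[0]+[0,0,.24],None,.2)
a=lipose(40,Y,.25)
try: move_straight(a[0],a[1],.15)
except Unreachable as e:
    print("ptp",e); m=tool(np.array([.56,.1,.25]),cupR(-.2,d2(20)),P,F); move_ptp(*m); print(current_tcp_pos()); move_ptp(*a)
print(current_time(),current_grip_width(),current_joints())
b=lipose(50,Y,.085); move_straight(b[0],b[1],.12)
print(current_time(),current_joints())
cv2.imwrite("pics/p.png",np.hstack([cv2.resize(get_image(n)[y:y+150,x:x+170,::-1],None,fx=2.3,fy=2.3) for n,x,y in(("side",250,80),("top",280,130))]))
```

```text
12.8083 0.00877667346175464 [ 0.742  0.088 -0.715  2.296  0.267  0.544  1.045]
14.2083 [ 0.5    0.415 -0.516  2.363  0.627  0.396  0.672]
```

View pics/p.png

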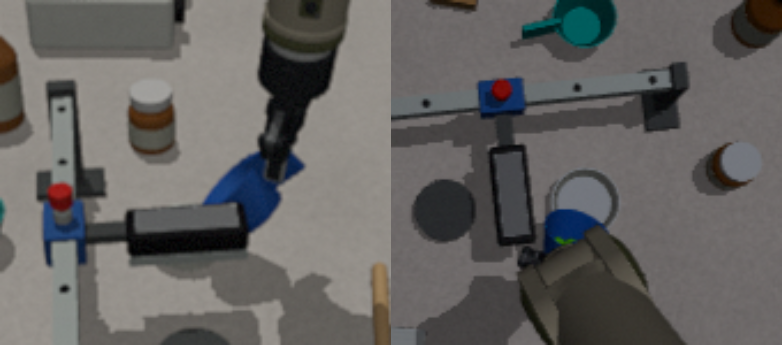

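Run:
```python
from h import *
np.set_printoptions(precision=3,suppress=True)
Y=d2(-20); off=np.array([-.002,-.007,0])
for th,z in((58,.075),(66,.06),(72,.05),(77,.046),(82,.044),(87,.044),(93,.044),(100,.044)):
    b=lipose(th,Y,z); r=move_straight(b[0]+off,b[1],.04,max_force=12)
    print(th,r,current_time(),current_contact_force(),current_tcp_pos())
    if r: break
dwell(.4)
cv2.imwrite("pics/p2.png",np.hstack([cv2.resize(get_image(n)[y:y+150,x:x+170,::-1],None,fx=2.3,fy=2.3) for n,x,y in(("side",250,80),("top",280,130))]))
```

```text
58 False 14.8 [-0.362  0.433 -1.68 ] [ 0.428 -0.121  0.159]
66 False 15.2917 [-0.739 -0.139 -2.653] [ 0.439 -0.125  0.154]
72 False 15.7167 [ 0.339  0.018 -0.986] [ 0.448 -0.128  0.15 ]
77 False 16.0917 [-0.205 -0.915 -1.375] [ 0.457 -0.131  0.15 ]
82 False 16.475 [-1.157  0.449 -0.563] [ 0.466 -0.134  0.151]
87 False 16.8667 [-0.221  0.358 -0.005] [ 0.474 -0.138  0.153]
93 False 17.3083 [ 0.134  1.429 -1.062] [ 0.485 -0.141  0.155]
100 False 17.8 [-0.717  0.623 -1.673] [ 0.498 -0.146  0.156]
```

View pics/p2.png

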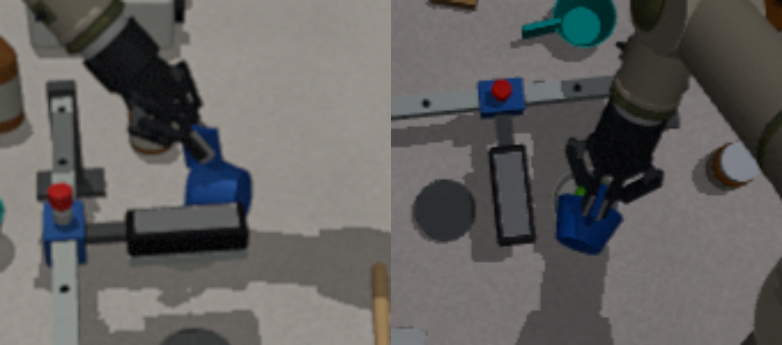

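Run:
```python
from h import *
np.set_printoptions(precision=3,suppress=True)
Y=d2(-20); off=np.array([-.002,-.007,0])
b=lipose(107,Y,.044); print(move_straight(b[0]+off,b[1],.04,max_force=12)); dwell(.6)
move_straight(current_tcp_pos()+np.array([0,0,.12]),None,.15)
a=lipose(40,Y,.25); move_straight(a[0],a[1],.15)
p=np.array(current_tcp_pos())
m=tool(np.array([.50,.12,.25]),cupR(-.2,d2(15)),P,F); move_straight(m[0],m[1],.2)
print(current_time(),current_grip_width())
cv2.imwrite("pics/p3.png",np.hstack([cv2.resize(get_image("top")[y:y+w,x:x+w,::-1],(400,400),interpolation=cv2.INTER_CUBIC) for x,y,w in((330,180,70),(200,130,250))]))
```

```text
False
23.6833 0.009235909599158683
```

View pics/p3.png

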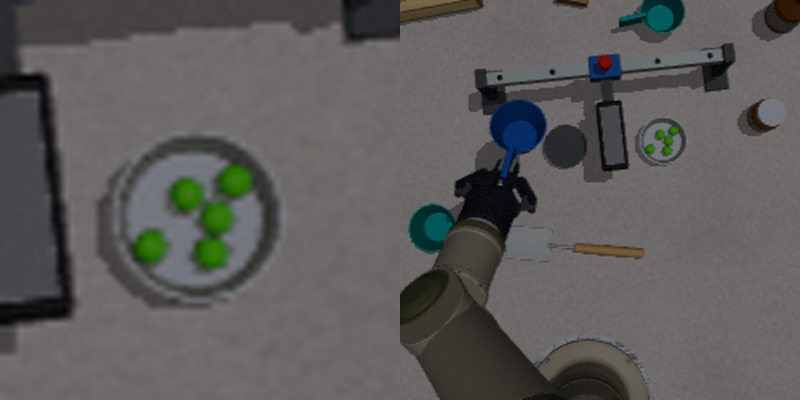

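All five beads lie in the dish and the cup is empty. I'll set the cup back at its original place, then look at the bench.

Run:
```python
from h import *
np.set_printoptions(precision=3,suppress=True)
g=tool(CUP,cupR(CY,0),P,F)
move_straight(g[0]+[0,0,.2],g[1],.2)
move_straight(g[0]+[0,0,.02],None,.2); dwell(.2)
r=move_straight(g[0]-[0,0,.006],None,.03,max_force=4)
print(r,current_tcp_pos()-g[0],current_contact_force(),current_time())
ungrasp(); 
move_straight(back(*g,.09),None,.15)
move_straight(back(*g,.09)+[0,0,.2],None,.25)
# to the knob
yr=np.array([-.1162,.9932,0]); zz=np.array([0,0,-1.]); Q=q(np.c_[np.cross(yr,zz),yr,zz])
for s_ in(Q,q(np.c_[-np.cross(yr,zz),-yr,zz])): print(solve_ik([.6437,-.0235,.26],s_))
print(current_joints(),current_time())
cv2.imwrite("pics/s.png",np.hstack([cv2.resize(get_image(n)[y:y+150,x:x+170,::-1],None,fx=2.3,fy=2.3) for n,x,y in(("side",230,250),("top",150,130))]))
```

```text
True [-0. -0. -0.] [-1.227 -0.133  4.074] 27.0583
[ 0.533  0.642 -0.941  1.739  0.585  1.068  1.079]
[ 0.449  0.59  -0.783  1.744  0.482  1.01  -1.967]
[-0.596  0.564 -0.965  2.3    1.484  1.439 -1.076] 29.475
```

View pics/s.png

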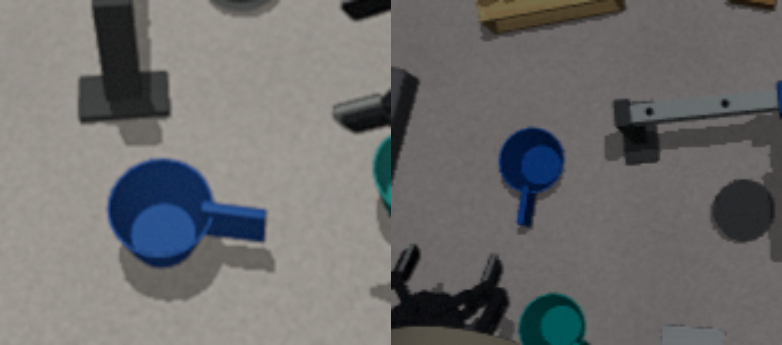

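The cup is upright, empty and released. Next, grip the knob and pull the pin.

```bash
cat >> h.py <<'E'
YR=np.array([-.1162,.9932,0]); _z=np.array([0,0,-1.]); QK=q(np.c_[np.cross(YR,_z),YR,_z]); K=np.array([.6437,-.0235,.179])
E
python3 - <<'E'
from h import *
np.set_printoptions(precision=3,suppress=True)
move_ptp([.52,.12,.34],QK)
move_ptp(K+[0,0,.10],QK)
print(move_straight(K,None,.12,max_force=8),current_contact_force(),current_time())
close_gripper(70); print(current_grip_width(),current_finger_force(),current_contact_force(),current_tcp_pos()-K)
for d in(.004,.008,.0125):
    move_straight(K+[0,0,d],None,.02); print(d,current_contact_force(),current_grip_width(),current_time())
dwell(.2)
r=move_straight(K+[0,0,.0125]-.02*YR,None,.05,max_force=15); print(r,current_contact_force(),current_tcp_pos(),current_time())
E
```

```text
False [ 1.302  0.2   -0.589] 33.1667
0.023618340882244914 68.28159883618355 [-1.796 -3.372  6.168] [ 0.    -0.001  0.001]
0.004 [ 2.679 -4.099 -4.57 ] 0.02368722778603603 34.1167
0.008 [ 3.191 -2.135 -5.394] 0.023391958868515285 34.4667
0.0125 [ 4.723 -0.825 -8.61 ] 0.023901155932405667 34.8417
False [ 5.164 -0.919 -8.515] [ 0.646 -0.044  0.191] 35.5917
```

Run:
```python
from h import *
np.set_printoptions(precision=4,suppress=True)
E_=K-.1*YR
print(move_straight(E_+[0,0,.0125],None,.05,max_force=15),current_contact_force(),current_time())
for d in(.006,.003,0,-.001):
    r=move_straight(E_+[0,0,d],None,.02,max_force=18); print(d,r,current_contact_force(),current_tcp_pos()-E_,current_time())
dwell(.3); print(current_contact_force(),current_finger_force(),current_grip_width())
im=get_image("side");im2=get_image("top")
cv2.imwrite("pics/k.png",np.hstack([cv2.resize(im[80:230,230:400,::-1],None,fx=2.3,fy=2.3),cv2.resize(im2[130:280,280:450,::-1],None,fx=2.3,fy=2.3)]))
```

```text
False [ 6.3085  0.3635 -8.6124] 37.3417
0.006 False [ 4.7708 -2.0099 -7.799 ] [ 0.0002 -0.0012  0.0058] 37.8167
0.003 False [ 5.6205 -3.2565 -5.7884] [ 0.0002 -0.0011  0.0027] 38.1167
0 True [-0.7321 -0.0305  6.9397] [ 0.0003 -0.0012  0.0006] 38.3417
-0.001 False [-1.4025 -4.1122  9.6922] [ 0.0003 -0.0009  0.0006] 38.5917
[-1.3773 -4.278   9.2695] 70.96748587209731 0.02350754059557496
```

View pics/k.png

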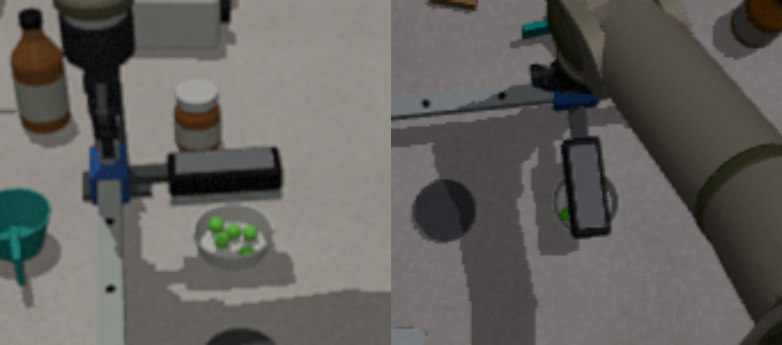

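The lamp is over the dish with the five beads still in it. The knob is back at its starting height, so the pin is home, and it's gripped at 70 N.

```bash
python3 -c "
from station import *
print(job_done(),current_time())"
```

```text
the job is handed in; nothing more can be done
the job is handed in; nothing more can be done
```

The job is handed in, but no verdict came back: all five beads are in the dish, the empty cup is upright and released, and the lamp is pinned at the next hole over the dish with the knob still held.

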